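# Shut the tagged air valve under the sliding cover

## Task

The airbrush work is over, so shut off its air: push the cover plate of the air-supply box along its track, all the way to the end stop, to reveal the two lever valves, then push the lever of the valve that carries the round tag disc clockwise until it is fully shut, crosswise to its pipe. Just push with the fingers: the cover must not be lifted out of its track, and the other valve and the things standing around the box stay as they are.

Things in the scene. Friction and masses are not known exactly. Their poses are not given: they have to be found in the camera images.
- air_box: low grey metal air-supply box fixed on the table, 172 mm (x) by 445 mm (y) by 80 mm high to its flat deck. Origin on the table under the valve compartment; x points to the side with the outlets, away from the robot, y along the cover's track, z up. Sides at x = -86 and +86 mm, ends at y = -115 and +330 mm. Guide rails 9 mm high stand on the deck at |x| = 76..86 mm
- opening_mid (a point): centre of the compartment's opening, at deck height, 80 mm above the table: 120 mm (x) by 195 mm (y), spanning the box's y -95..+100 mm; from there to +330 mm the deck is closed. The levers of both valves lie inside, below the deck; only the cover hides them
- stop_mid (a point): middle of the end stop's inner face, a bar 12 mm high across the track at the box's y = +320 mm, where the cover's leading edge comes to rest
- cover_mid (a point): centre of the loose steel cover plate, 148 mm (x) by 214 mm (y) by 5 mm, 0.3 to 0.65 kg, lying on the deck between the rails (2 mm play each side), 82.5 mm above the table; axes like the box's. It starts 2 to 14 mm along the box's y; at the end stop it is at +213 mm, clear of the opening. It slides to the box's +y with 1 to 6 N
- flange_mid (a point): centre of the upright grip flange on the cover, a steel strip 100 mm wide (x), 6 mm thick (y), standing 24 mm above the plate's top, on the plate 60 mm to the -y side of its centre; this point is 12 mm above the plate's top, 97 mm above the table
- tagged_stem (a point): stem axis of the tagged valve at its lever's mid-height, 58 mm above the table, 22 mm below the deck; axes like the box's. A plain steel disc 36 mm across lies on its lever, centred on the stem, under the stem nut. The valves' stems are at the box's x = +20 mm, y = -40 and +32 mm; either can be the tagged one
- tagged_tip (a point): outer end of the tagged valve's lever, at mid-height, 52 mm from the stem. The lever's black grip runs from 12 to 52 mm from the stem, 14 mm wide, 11 mm tall (its top 16 mm below the deck); under it there is free space down to 45 mm above the table
- tagged_lever (a joint): lever angle of the tagged valve, rad: 0 = fully open (lever along its pipe, pointing along the box's -x, to the robot), 1.571 = fully shut against its stop (crosswise, pointing along the box's +y). It closes clockwise seen from above; friction about 0.2 N m, some 5 N near the tip; it stays where it is left. Starts at 0 to 0.3
- plain_stem (a point): the same point on the stem of the other valve, which is identical but has no disc, only its small stem nut; leave it alone
- plain_tip (a point): outer end of the other valve's lever, at mid-height, 52 mm from its stem
- plain_lever (a joint): lever angle of the other valve, rad: 0 = fully open (lever along its pipe, pointing along the box's -x, to the robot), 1.571 = fully shut against its stop (crosswise, pointing along the box's +y). It closes clockwise seen from above; friction about 0.2 N m, some 5 N near the tip; it stays where it is left. Starts at 0 to 0.1
- pot_a_mid (a point): centre of a small powder pot with white lid, 52 mm across, 46 mm high, beyond the box; leave it standing
- pot_b_mid (a point): centre of the second such pot, 52 mm across, 46 mm high, beyond the box; leave it standing
- tumbler_mid (a point): centre of a drinking glass, 66 mm across, 100 mm high, off the box's -y end; leave it standing
- bottle_mid (a point): centre of a water bottle, 60 mm across, 190 mm high, beyond the box's deck half; leave it standing
Not all that is in view belongs to the job. There is more than one size of the part that bears bottle_mid; the job needs the larger.

How it is judged (in metres and radians):
On the way, in this order (a step that is already met when the one before it is completed fails the run):
1. the cover is pushed aside to its end stop (within 13 mm), the tagged valve not yet shut (y of cover_mid in the frame of air_box above 0.2 m), for 0.2 s.
2. the tagged valve is pushed fully shut (within 5 degrees) (value of joint tagged_lever above 1.48 rad and y of cover_mid in the frame of air_box above 0.2 m), for 0.2 s.
At the end, for the whole second after the job is handed in: The cover lies flat in its track within 13 mm of the end stop, the tagged valve's lever is at rest within 5 degrees of its shut stop, the other valve's lever has not moved more than 12 mm at its tip, and the pots, glass and bottle stand within 20 mm of where they were (all of step 2 and z of cover_mid in the frame of air_box below 0.0865 m and angle between cover_mid's own z axis and vertical below 0.06 rad and distance of plain_tip from where it was at the start of the episode below 0.012 m and distance of each of pot_a_mid, pot_b_mid, tumbler_mid, bottle_mid from where it was at the start of the episode below 0.02 m and angle between each of pot_a_mid, pot_b_mid, tumbler_mid, bottle_mid's own z axis and vertical below 0.2 rad and velocity of joint tagged_lever between -0.05 and 0.05 rad/s); the robot touches nothing.
It fails at once if the cover is lifted more than 8 mm off the deck or tipped up out of its track (z of cover_mid in the frame of air_box above 0.0905 m or angle between cover_mid's own z axis and vertical above 0.1 rad).
It fails at once if the other valve's lever is moved more than 12 mm at its tip (distance of plain_tip from where it was at the start of the episode above 0.012 m).
It fails at once if a pot, the glass or the bottle is moved more than 20 mm, lifted or tipped (distance of any of pot_a_mid, pot_b_mid, tumbler_mid, bottle_mid from where it was at the start of the episode above 0.02 m or angle between any of pot_a_mid, pot_b_mid, tumbler_mid, bottle_mid's own z axis and vertical above 0.2 rad).
It also fails if it takes over 51 s, if anything falls off the work surface, if the arm or the gripper's body presses on something with over 40 N, if the wrist force passes 120 N, or if a joint passes its speed limit or range.

## Robot

A 6-joint arm with a two-finger parallel gripper is mounted at the origin on the work surface. World frame = base frame: x ahead of the robot, y to its left, z up, the work surface at z = 0. Lengths are in mm, angles in rad, forces in N, time in s.
With the tool pointing down it reaches from about 350 to 775 mm from the base axis. Payload 7.3 kg.
Tool frame: the origin (TCP) lies on the centre line of the jaws, within the pads' length; the fingertips stand 22 mm ahead of it and the grasp point (between the pads) lies 3 mm ahead of it; z points along the fingers, y is the direction in which the jaws open and shut (so a half turn about z gives the same grasp; the last joint's range is limited). The gripper opens to 92 mm and grips with 3 to 60 N. Pads are 19 mm wide; open, the fingers measure 130 mm over their backs; the gripper's body (75 mm by 190 mm) begins 47 mm behind the grasp point.
Start: joints at [1.044, 0.342, 1.524, -0, 1.275, -0.146], TCP at [195.111, 487.42, 211.441] pointing down, gripper open.
Joint ranges: [-2.53, 2.53], [-0.77, 2.02], [0.04, 2.7], [-1, 4.14], [0.28, 2.66], [-3.11, 3.11]. Speed limits (rad/s): [2.57, 2.57, 3.14, 3.14, 3.14, 3.14].

## Interface

Orientations are given as [roll, pitch, yaw] about the fixed x, y, z axes, in that order (R = Rz(yaw) Ry(pitch) Rx(roll)).
In Python, from plant import get_obs, capture, bot, spot_in gives the robot as it stands.
- The arm moves only by the shell command python3 -m handwheel 'ROWS' [OPENING]. ROWS is JSON, a list of rows, each a list of 2 entries, a list of its own where there are three numbers: the shift along the world's x, y, z in mm, then the turn, a rotation vector about the world's x, y, z in rad. In form: [[[x, y, z], [wx, wy, wz]], ...]. A call has 1 to 12 rows; each row shifts and turns the commanded pose from where the row before left it; what a row does not reach is not made up. A row lasts 1/8 s, in which the tool goes at most 62.5 mm and 10.7 degrees, less where a joint would pass 70% of its speed; a pose out of reach is approached as far as the arm can. A call is refused whole if a number of a shift passes 62.5 or a number of a turn 0.188, either way. A call with a gripper value outside its range is refused whole. OPENING is the closure, from 0 (fully open) to 1 (shut), set as the call begins (- or left out, the last holds). The fingers move at their own pace and stop on an object; the grip force is fixed at half the most. Time passes only in rows, so rows that do not move let the fingers close. It gives the time, the measured TCP pose, the force and the opening at its end, in the units of the state.
- get_obs(): the state, without advancing time (a new reading comes with each control period).
- capture(name): name is "side" or "top"; returns a dict with "img" (400x640x3 uint8, red, green, blue), "fx", "fy", "cx", "cy" (pixels), "cam_to_world" (4x4, takes a point from camera to world coordinates). Camera axes: x right, y up, looking along -z (the intrinsics and any distortion apply to the point x, -y, -z); pixel columns grow to the right and rows downward; lengths in mm; the calibration is good to about 2 mm. A picture is of the moment at which its call begins. There is no depth.
- bot.close_job(): hands the job in, once; it reports no verdict.
Trained networks look in the newest picture that a camera, given by its name, has taken for a name from the list of things; names that differ only in an ending like _2 or _b are one class to them, and where a whole thing is asked for, a point or a joint stands for the part that bears it (a point fixed in the world has none). Each returns a list of dicts, best first, with "score" (0 to 1); they miss things now and then, are a little off and sometimes report something else, mostly with a low value. They report only what shows in the picture. A call takes as long as a camera call. They do not tell look-alikes from the thing itself.
- spot_in(thing, camera): "xyz" ([x, y, z] in mm, in the coordinates of the camera as it stood for that picture, good to about 4 mm: the middle of the surface that is visible of it).
The state is a dict: "time": time; "joint_positions": joint angles; "dq": joint speeds; "tau": joint torques, N m; "tool_pos": TCP position; "tcp_rot": TCP orientation; "contact_force": force on the tool from outside, world axes, zero at the start; "moment": the same for the moment, N m; "grip_width": finger opening in mm.
Only numpy, scipy, OpenCV 4.12 (cv2) and the standard library are available. Lean on these libraries where they do the work, as an engineer would, in place of code of your own. Each camera call takes 0.05 s, during which the arm holds its last target. There are 200 camera calls.

## Working session

There is one attempt and no reset: what is moved stays moved. The work goes in short steps, Python scripts to look and compute and a shell command to move; the robot and the scene stay as the last step left them, time stands still between calls to the robot, and variables do not carry over. Pictures are saved under pics/ and viewed, about 8 in all and at most 12, crops included, and the job is handed in when it is done.

```bash
mkdir -p pics; cat > h.py <<'E'
import numpy as np,cv2
from plant import get_obs,capture,bot,spot_in
def snap(c,fn=None):
    d=capture(c)
    if fn: cv2.imwrite('pics/'+fn,d['img'][:,:,::-1])
    return d
def w(d,p): return (np.array(d['cam_to_world'])@np.r_[p,1])[:3]
def proj(d,P):
    M=np.linalg.inv(np.array(d['cam_to_world']));p=M[:3,:3]@np.array(P,float)+M[:3,3]
    return d['cx']+d['fx']*p[0]/-p[2], d['cy']+d['fy']*(-p[1])/-p[2]
def ray(d,u,v,z):
    M=np.array(d['cam_to_world']);r=M[:3,:3]@np.array([(u-d['cx'])/d['fx'],-(v-d['cy'])/d['fy'],-1])
    return M[:3,3]+r*(z-M[2,3])/r[2]
E
python3 - <<'E'
from h import *
np.set_printoptions(precision=1,suppress=True)
D={c:snap(c,c+'0.png') for c in('top','side')}
for c,d in D.items():
    print(c,[k for k in d if k!='img'],d['fx'],d['cx'],d['cy'],np.array(d['cam_to_world']).tolist())
    for t in['air_box','cover_mid','flange_mid','pot_a_mid','tumbler_mid','bottle_mid']:
        print(t,[(round(r['score'],2),w(d,r['xyz']).round(0).tolist()) for r in spot_in(t,c)[:4]])
cv2.imwrite('pics/both.png',cv2.resize(np.vstack([D[c]['img'][:,:,::-1] for c in D]),(640,800))[:,:]) 
print(get_obs())
E
```

```text
top ['fx', 'fy', 'cx', 'cy', 'cam_to_world'] 484.51771767945763 318.1025911135496 201.76067892221238 [[-0.009487401664445977, 0.9808010572952242, -0.19478006884234345, 421.6155234220509], [-0.9994067174634439, -0.015750113380855142, -0.03062918571288746, -23.932336923258585], [-0.03310894589988946, 0.194373917841517, 0.9803685928079995, 1061.1507660324737], [0.0, 0.0, 0.0, 1.0]]
air_box [(0.97, [554.0, 114.0, 82.0])]
cover_mid [(0.92, [552.0, -74.0, 83.0])]
flange_mid []
pot_a_mid [(0.82, [716.0, -205.0, 44.0])]
tumbler_mid [(0.94, [592.0, -278.0, 55.0])]
bottle_mid [(0.92, [715.0, 190.0, 126.0]), (0.73, [709.0, 280.0, 79.0])]
side ['fx', 'fy', 'cx', 'cy', 'cam_to_world'] 503.99872144560004 319.90879748073604 204.58740629357857 [[-0.9765672410584727, 0.09598055135745737, -0.19262439474937032, 393.7972003898777], [-0.21442305235759193, -0.5105253857754211, 0.8326983758219483, 939.8519240740094], [-0.01841679421332941, 0.8544890661910052, 0.5191428102660461, 664.1238114794195], [0.0, 0.0, 0.0, 1.0]]
air_box [(0.7, [547.0, 186.0, 83.0])]
cover_mid [(0.75, [554.0, -59.0, 85.0]), (0.25, [717.0, 215.0, 106.0])]
flange_mid [(0.72, [548.0, -58.0, 83.0]), (0.22, [548.0, 185.0, 80.0])]
pot_a_mid [(0.72, [720.0, -187.0, 40.0])]
tumbler_mid [(0.56, [587.0, -257.0, 90.0])]
bottle_mid [(0.97, [710.0, 307.0, 71.0]), (0.75, [720.0, 216.0, 104.0])]
{'time': 0.7, 'joint_positions': array([ 1. ,  0.3,  1.5, -0. ,  1.3, -0.1]), 'dq': array([ 0.,  0., -0.,  0.,  0.,  0.]), 'tau': array([ -0. , -43.1, -24.4,   0.1,   0. ,   0. ]), 'tool_pos': array([195.1, 487.4, 211.5]), 'tcp_rot': array([3.1, 0. , 2.8]), 'contact_force': array([-0.1,  0.1,  0.4]), 'moment': array([ 0.,  0., -0.]), 'grip_width': 91.73862227239745}
```

View pics/top0.png

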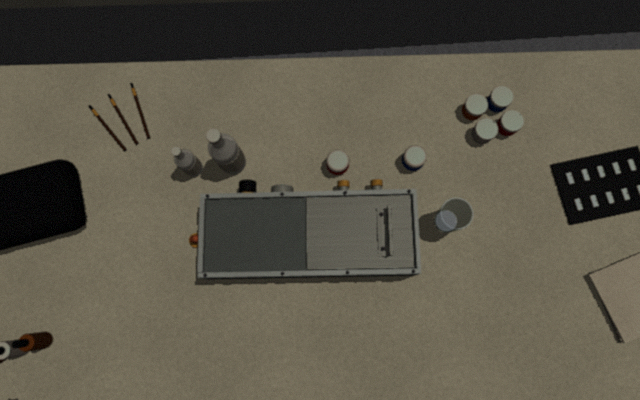

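View pics/side0.png

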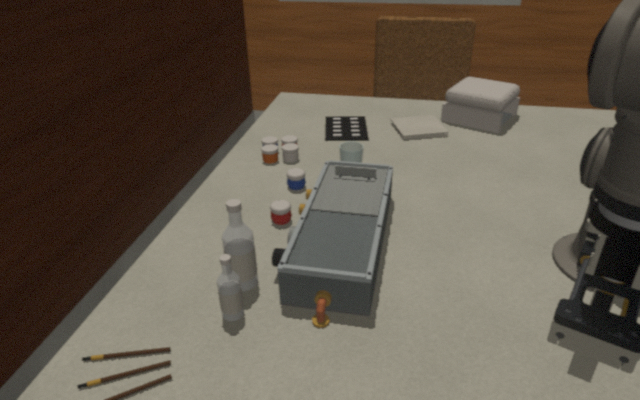

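Top view: box spans pixels (197–420, 190–277), with the cover on its right (306–415) and the flange at about (388, 231). There are two bottles: the larger at (224, 150), and a small look-alike at (186, 162). The pots are at (337, 162) and (414, 158), and the glass at (450, 217). I'll enlarge the box to measure its corners.

```bash
python3 - <<'E'
from h import *
i=cv2.imread('pics/top0.png')[175:290,185:430]
i=cv2.convertScaleAbs(cv2.resize(i,None,fx=3.2,fy=3.2,interpolation=cv2.INTER_CUBIC),alpha=1.6)
cv2.imwrite('pics/c1.png',i);print(i.shape)
E
```

```text
(368, 784, 3)
```

View pics/c1.png

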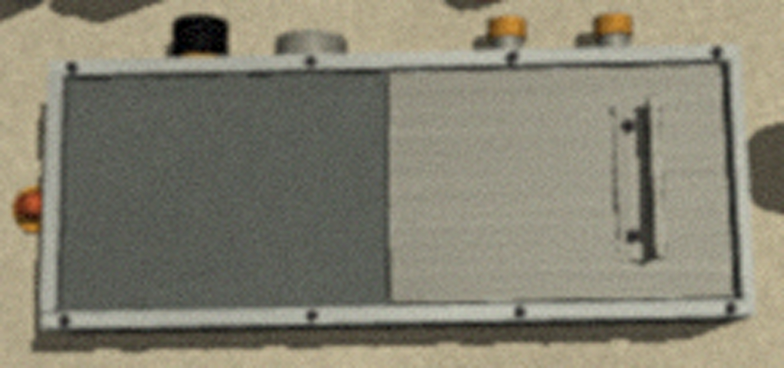

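```bash
cat > fit.py <<'E'
from h import *
from scipy.optimize import least_squares
np.set_printoptions(precision=1,suppress=True)
d=snap('top')
px=lambda a:(np.array(a)/3.2+[185,175])
C=px([(49,62),(738,46),(750,315),(42,328)])
L=[(86,330,90),(86,-115,89),(-86,-115,89),(-86,330,90)]
def T(q,P):
    c,s=np.cos(q[2]),np.sin(q[2]);return [q[0]+c*P[0]-s*P[1],q[1]+s*P[0]+c*P[1],P[2]]
f=lambda q:np.ravel([np.array(proj(d,T(q,l)))-c for l,c in zip(L,C)])
r=least_squares(f,[552,0,0]);q=r.x;print(q[:2],q[2],r.fun)
np.save('q.npy',q)
inv=lambda P:(np.array([[np.cos(q[2]),np.sin(q[2])],[-np.sin(q[2]),np.cos(q[2])]])@(np.array(P[:2])-q[:2]))
for n,a,z in[('lead',(389,186),85),('trail',(730,180),85),('flange-',(660,185),85),('flangetop',(645,100),109),('flbot',(655,260),109)]:
    print(n,inv(ray(d,*px(a),z)))
for n,P in[('flange at c=8',(0,-52,97)),('stem1',(20,-40,58)),('stem2',(20,32,58)),('stop',(0,320,85)),('end+',(0,330,0)),('end-',(0,-115,0))]:print(n,T(q,P))
print(get_obs()['tcp_rot'])
E
python3 fit.py
```

```text
[551.6 -79.3] 0.006803864654927736 [-0.6 -0.6  0.3 -0.5  1.4  0.5 -1.1  0.4]
lead [  0.2 110. ]
trail [  -0.4 -105.3]
flange- [ -2.7 -61.2]
flangetop [ 47.6 -51.5]
flbot [-51.8 -53.2]
flange at c=8 [np.float64(551.910244865782), np.float64(-131.34059835225304), 97]
stem1 [np.float64(571.8281361959017), np.float64(-119.2047998634207), 58]
stem2 [np.float64(571.3382617203591), np.float64(-47.20646638966443), 58]
stop [np.float64(549.3792267421452), np.float64(240.6507912621543), 85]
end+ [np.float64(549.311188620542), np.float64(250.65055980017604), 0]
end- [np.float64(552.3388850318819), np.float64(-194.33914014178976), 0]
[3.1 0.  2.8]
```

```bash
python3 -m handwheel '[[[27,-50,0],[0,0,-0.095]],[[27,-50,0],[0,0,-0.095]],[[27,-50,0],[0,0,-0.095]],[[27,-50,0],[0,0,-0.095]],[[27,-50,0],[0,0,-0.095]],[[27,-50,0],[0,0,-0.095]],[[27,-50,0],[0,0,-0.095]],[[27,-50,0],[0,0,-0.095]],[[27,-50,0],[0,0,-0.095]],[[27,-50,0],[0,0,-0.095]],[[27,-50,0],[0,0,-0.095]],[[27,-50,0],[0,0,-0.095]]]' 1; python3 -c "
from h import *
print(get_obs()['tcp_rot'].tolist(),get_obs()['joint_positions'],get_obs()['tool_pos'])"
```

```text
time: 2.25
tool_pos: [519.8, -114.4, 211.6]
tcp_rot: [3.141, 0.0, 1.617]
contact_force: [0.8, -0.0, -0.2]
grip_width: 0.5
[3.1409947908887728, 2.890989132531274e-06, 1.6173212244257624] [-3.60875613e-01  3.54913828e-01  1.50445643e+00  2.44376207e-04
  1.28167233e+00 -4.07470121e-01] [ 519.83735538 -114.44475931  211.56499334]
```

```bash
python3 -m handwheel '[[[16,-27,0],[0,0,-0.02]],[[16,-27,0],[0,0,-0.02]],[[0,0,-30],[0,0,0]],[[0,0,-30],[0,0,0]],[[0,0,-20],[0,0,0]],[[0,0,-16],[0,0,0]],[[0,0,0],[0,0,0]]]'; python3 - <<'E'
from h import *
for c in('side','top'):
    d=snap(c)
    i=d['img'][120:290,240:440] if c=='side' else d['img'][170:290,300:480]
    cv2.imwrite('pics/a_%s.png'%c,cv2.resize(i[:,:,::-1],None,fx=3.3,fy=3.3,interpolation=cv2.INTER_CUBIC))
E
```

```text
time: 3.12
tool_pos: [550.5, -166.3, 114.4]
tcp_rot: [-3.14, -0.001, 1.581]
contact_force: [-0.1, 0.4, 0.9]
grip_width: 0.2
```

View pics/a_side.png

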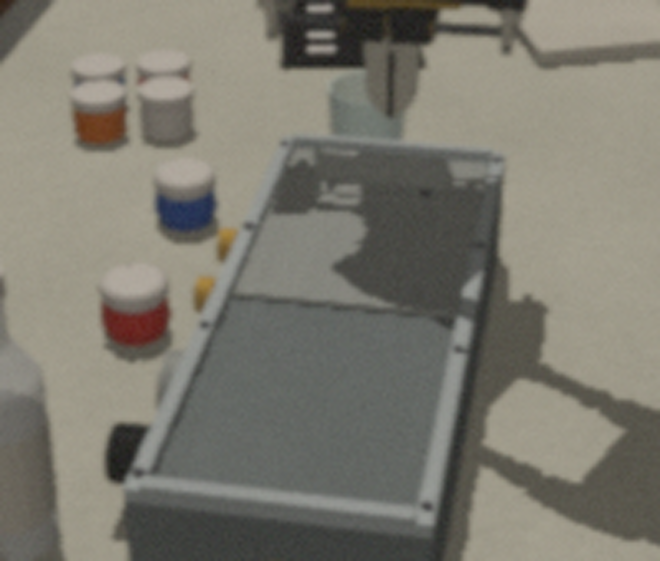

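The shut fingers stand behind the flange, with the tip at about crop (390, 115). The flange itself is in shadow and no force shows yet, so I'll push slowly along +y and watch the force.

```bash
python3 -m handwheel '[[[0,5,0],[0,0,0]],[[0,5,0],[0,0,0]],[[0,5,0],[0,0,0]],[[0,5,0],[0,0,0]]]';python3 -m handwheel '[[[0,5,0],[0,0,0]],[[0,5,0],[0,0,0]]]';python3 -m handwheel '[[[0,6,0],[0,0,0]],[[0,6,0],[0,0,0]]]'
```

```text
time: 3.72
tool_pos: [551.2, -146.1, 115.6]
tcp_rot: [3.141, 0.0, 1.581]
contact_force: [-0.2, 0.4, -0.8]
grip_width: 0.3
time: 3.98
tool_pos: [551.1, -136.2, 115.4]
tcp_rot: [3.142, 0.0, 1.581]
contact_force: [-0.4, -0.6, 1.0]
grip_width: 0.3
time: 4.22
tool_pos: [551.1, -124.2, 115.4]
tcp_rot: [3.142, -0.0, 1.581]
contact_force: [0.0, 0.0, 1.2]
grip_width: 0.2
```

```bash
python3 - <<'E'
from h import *
np.set_printoptions(precision=1,suppress=True)
o=[]
for c in('side','top'):
    d=snap(c)
    i=d['img'][130:270,270:450] if c=='side' else d['img'][165:305,280:460]
    o.append(cv2.convertScaleAbs(cv2.resize(i[:,:,::-1],None,fx=2.2,fy=2.2,interpolation=cv2.INTER_CUBIC),alpha=1.8))
    for t in['cover_mid','flange_mid']:print(c,t,[(round(r['score'],2),w(d,r['xyz']).round(0)) for r in spot_in(t,c)[:3]])
    print(proj(d,[551,-124,93]),proj(d,[551,-136,109]))
cv2.imwrite('pics/b.png',np.hstack(o));print(get_obs()['contact_force'])
E
```

```text
side cover_mid [(0.65, array([552., -57.,  86.]))]
side flange_mid [(0.93, array([549., -59.,  86.]))]
(np.float64(355.28367059955275), np.float64(175.4139002553786)) (np.float64(356.1801892236291), np.float64(167.23733825445964))
top cover_mid [(0.83, array([557., -15.,  86.]))]
top flange_mid [(0.78, array([553., -16.,  81.])), (0.43, array([ 729., -208.,   46.]))]
(np.float64(383.36895108933356), np.float64(231.54502955695634)) (np.float64(390.2802282898434), np.float64(230.37224664307513))
[-0.4 -0.1 -0.1]
```

View pics/b.png

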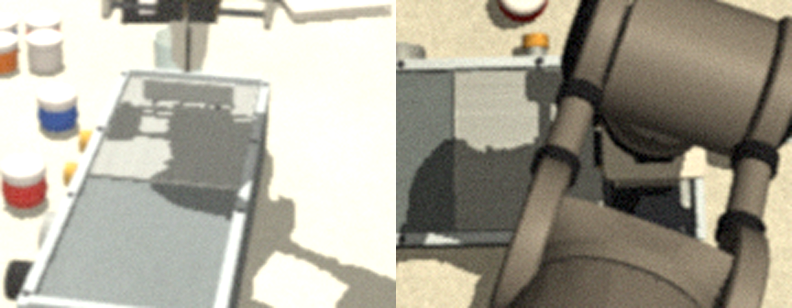

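```bash
python3 - <<'E'
from h import *
np.set_printoptions(precision=1,suppress=True)
q=np.load('q.npy')
def T(P):
    c,s=np.cos(q[2]),np.sin(q[2]);return [q[0]+c*P[0]-s*P[1],q[1]+s*P[0]+c*P[1],P[2]]
d=snap('side')
i=cv2.convertScaleAbs(cv2.resize(d['img'][70:230,240:440][:,:,::-1],None,fx=4,fy=4,interpolation=cv2.INTER_CUBIC),alpha=1.4)
def m(P,c):
    u,v=proj(d,P);print(P,round(u,1),round(v,1));cv2.circle(i,(int((u-240+.5)*4),int((v-70+.5)*4)),4,c,-1)
for P in[(86,-115,89),(-86,-115,89)]:m(T(P),(0,0,255))
for P in[(50,-54,109),(-50,-54,109),(50,-54,85),(-50,-54,85)]:m(T(P),(0,255,0))
t=get_obs()['tool_pos']
for dz in(-22,0,40):m(t+[0,0,dz],(255,0,0))
cv2.imwrite('pics/d.png',i)
E
```

```text
[np.float64(638.3368944588685), np.float64(-193.75401229600274), 89] 325.7 161.3
[np.float64(466.34087560489525), np.float64(-194.9242679875768), 89] 393.3 166.6
[np.float64(601.9226951802112), np.float64(-133.00036145184166), 109] 335.2 166.1
[np.float64(501.92500979999414), np.float64(-133.6807426678731), 109] 376.4 169.4
[np.float64(601.9226951802112), np.float64(-133.00036145184166), 85] 335.2 174.8
[np.float64(501.92500979999414), np.float64(-133.6807426678731), 85] 376.0 178.2
[ 551.1 -124.8   93.4] 355.3 175.1
[ 551.1 -124.8  115.4] 355.4 166.9
[ 551.1 -124.8  155.4] 355.8 151.7
```

View pics/d.png

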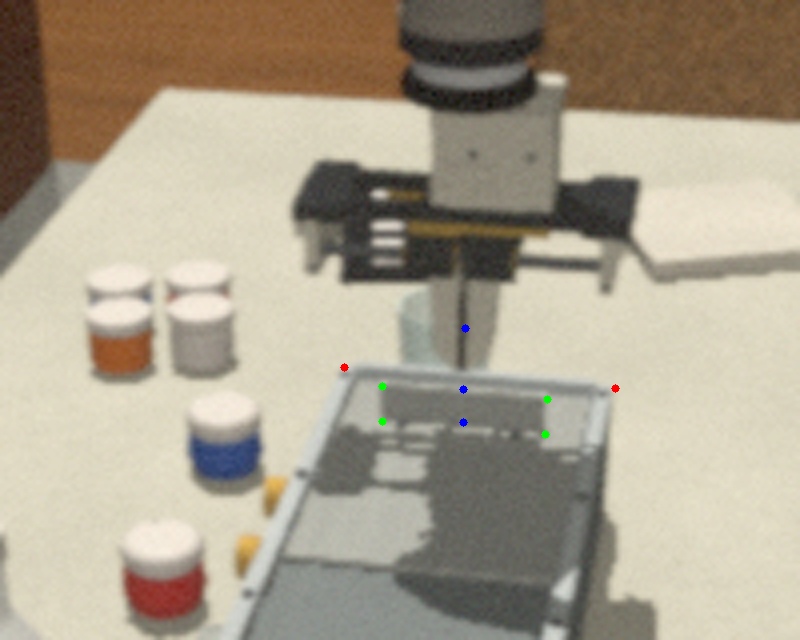

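The side view shows the model dots on the box and flange matching. The finger, though, appears about 11 px higher (tip at about row 162) than its reported pose projects (175). So either the reported height is about 30 mm off or the reported y is off, and the fingers passed over the flange. I'll back off and probe gently downwards over the cover to find out which.

```bash
python3 -m handwheel '[[[0,-15,0],[0,0,0]],[[0,-15,0],[0,0,0]],[[0,0,0],[0,0,0]]]';python3 -m handwheel '[[[0,0,-2],[0,0,0]],[[0,0,-1],[0,0,0]],[[0,0,0],[0,0,0]]]';python3 -m handwheel '[[[0,0,-2],[0,0,0]],[[0,0,-1],[0,0,0]],[[0,0,0],[0,0,0]]]';python3 -m handwheel '[[[0,0,-2],[0,0,0]],[[0,0,-1],[0,0,0]],[[0,0,0],[0,0,0]]]'
```

```text
time: 4.95
tool_pos: [551.0, -156.4, 115.3]
tcp_rot: [3.141, 0.0, 1.579]
contact_force: [0.2, 0.1, 0.2]
grip_width: 0.3
time: 5.32
tool_pos: [551.0, -154.2, 112.3]
tcp_rot: [-3.141, -0.0, 1.581]
contact_force: [0.1, 0.3, -0.8]
grip_width: 0.6
time: 5.7
tool_pos: [551.1, -154.5, 109.3]
tcp_rot: [-3.142, -0.0, 1.581]
contact_force: [-0.1, 0.5, 0.6]
grip_width: 0.6
time: 6.08
tool_pos: [551.0, -154.6, 106.3]
tcp_rot: [-3.141, -0.0, 1.581]
contact_force: [-0.2, -0.2, -0.1]
grip_width: 0.6
```

```bash
python3 -m handwheel '[[[0,0,-2],[0,0,0]],[[0,0,-2],[0,0,0]],[[0,0,0],[0,0,0]]]';python3 -m handwheel '[[[0,0,-2],[0,0,0]],[[0,0,-2],[0,0,0]],[[0,0,0],[0,0,0]]]';python3 -m handwheel '[[[0,0,-2],[0,0,0]],[[0,0,-2],[0,0,0]],[[0,0,0],[0,0,0]]]'; python3 - <<'E'
from h import *
t=get_obs()['tool_pos']
o=[]
for c,(a,b) in(('side',(100,290)),('top',(150,300))):
    d=snap(c)
    i=cv2.convertScaleAbs(cv2.resize(d['img'][a:a+130,b:b+130][:,:,::-1],None,fx=3,fy=3,interpolation=cv2.INTER_CUBIC),alpha=1.5)
    for dz in(-22,44,150):
        u,v=proj(d,t+[0,0,dz]);print(c,dz,u,v);cv2.circle(i,(int((u-b)*3),int((v-a)*3)),3,(255,0,0),-1)
    o.append(i)
cv2.imwrite('pics/e.png',np.hstack(o))
E
```

```text
time: 6.45
tool_pos: [551.0, -154.5, 102.2]
tcp_rot: [-3.141, -0.0, 1.581]
contact_force: [-0.3, 1.2, 0.1]
grip_width: 0.3
time: 6.82
tool_pos: [551.0, -154.5, 98.2]
tcp_rot: [-3.141, -0.0, 1.581]
contact_force: [-0.1, 0.3, -0.2]
grip_width: 0.4
time: 7.2
tool_pos: [551.0, -154.5, 94.2]
tcp_rot: [-3.141, -0.0, 1.581]
contact_force: [-0.2, -0.6, -0.9]
grip_width: 0.5
side -22 357.06146669028095 177.12589567386595
side 44 357.60516410445325 152.94912572482514
side 150 358.545617836614 111.12966339616567
top -22 397.3515575204906 232.70719263134188
top 44 401.74578313625443 228.15706693973098
top 150 410.25079854757274 219.35030722494585
```

View pics/e.png

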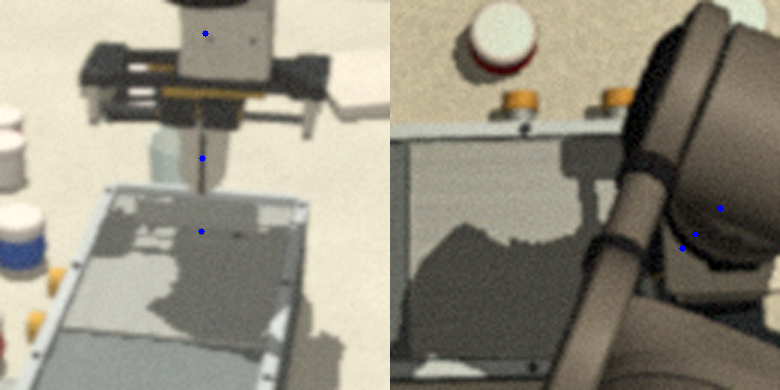

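```bash
python3 - <<'E'
from h import *
o=[]
for c,(a,b) in(('side',(240,510)),('top',(270,0))):
    d=snap(c)
    im=cv2.imread('pics/%s0.png'%c)
    i=cv2.convertScaleAbs(cv2.resize(im[a:a+130,b:b+130],None,fx=3,fy=3,interpolation=cv2.INTER_CUBIC),alpha=1.5)
    for dz in(-22,0,44,150):
        u,v=proj(d,[195.1,487.4,211.4+dz]);print(c,dz,u,v);cv2.circle(i,(int((u-b)*3),int((v-a)*3)),3,(255,0,0),-1)
    o.append(i)
d=snap('side')
x=cv2.convertScaleAbs(cv2.resize(d['img'][130:180,330:390][:,:,::-1],None,fx=7,fy=7.8,interpolation=cv2.INTER_CUBIC),alpha=1.5)
o=np.hstack(o);cv2.imwrite('pics/f.png',np.hstack([cv2.resize(o,(540,270)),cv2.resize(x,(260,270))]))
E
```

```text
side -22 578.227780931121 371.5116662595718
side 0 583.0159992656686 358.3155925169251
side 44 593.1882967347644 330.2812845226951
side 150 621.5445005443701 252.13310280064545
top -22 36.59326421358412 436.14740596949434
top 0 28.608594068890852 439.8552536594799
top 44 11.282298996468569 447.9010792222282
top 150 -39.7931782959684 471.61903964662116
```

View pics/f.png

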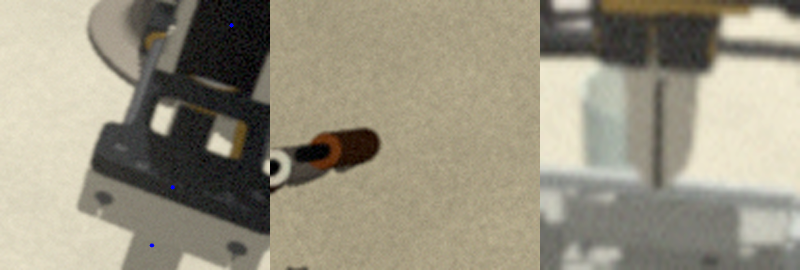

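Panels: the start-pose view tells little. In the close-up the fingertip ends at the rim's upper edge (row ~164), which fits either hypothesis. A further slow probe separates them: an error in height means contact on the plate within about 20 mm, an error in y means none.

```bash
for k in 1 ; do python3 -m handwheel '[[[0,0,-2],[0,0,0]],[[0,0,-2],[0,0,0]],[[0,0,-2],[0,0,0]],[[0,0,-1],[0,0,0]]]'; done; python3 -m handwheel '[[[0,0,-1],[0,0,0]],[[0,0,-1],[0,0,0]],[[0,0,-1],[0,0,0]]]';  python3 -m handwheel '[[[0,0,-1],[0,0,0]],[[0,0,-1],[0,0,0]],[[0,0,-1],[0,0,0]]]'
```

```text
time: 7.95
tool_pos: [551.0, -154.6, 87.2]
tcp_rot: [-3.141, -0.0, 1.581]
contact_force: [-0.3, -0.7, 0.0]
grip_width: 0.5
time: 8.32
tool_pos: [551.1, -154.6, 84.4]
tcp_rot: [3.141, 0.0, 1.581]
contact_force: [-0.2, -0.3, 0.6]
grip_width: 0.7
time: 8.7
tool_pos: [551.1, -154.6, 81.4]
tcp_rot: [3.141, 0.0, 1.581]
contact_force: [-0.4, 0.4, 0.2]
grip_width: 0.1
```

```bash
python3 -m handwheel '[[[0,0,-1],[0,0,0]],[[0,0,-1],[0,0,0]],[[0,0,-1],[0,0,0]]]';  python3 -m handwheel '[[[0,0,-1],[0,0,0]],[[0,0,-1],[0,0,0]],[[0,0,-1],[0,0,0]]]';python3 - <<'E'
from h import *
t=get_obs()['tool_pos']
o=[]
for c,(a,b) in(('side',(100,290)),('top',(170,350))):
    d=snap(c); n=130 if c=='side' else 100
    i=cv2.convertScaleAbs(cv2.resize(d['img'][a:a+n,b:b+n][:,:,::-1],(400,400),interpolation=cv2.INTER_CUBIC),alpha=1.5)
    o.append(i)
cv2.imwrite('pics/g.png',np.hstack(o))
E
```

```text
time: 9.07
tool_pos: [551.1, -154.6, 78.4]
tcp_rot: [3.142, 0.0, 1.581]
contact_force: [0.1, -0.2, 0.3]
grip_width: 0.3
time: 9.45
tool_pos: [551.1, -154.6, 75.4]
tcp_rot: [3.142, 0.0, 1.581]
contact_force: [0.1, 0.7, -0.5]
grip_width: 0.8
```

View pics/g.png

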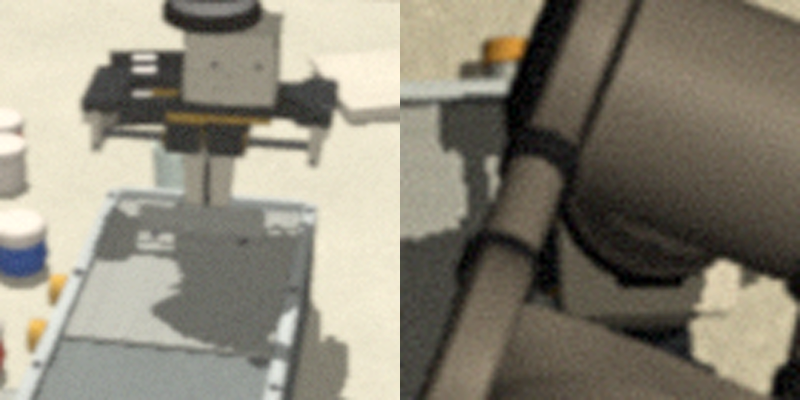

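The finger now overlaps the rim (rows 163–166) and disappears behind the flange's top edge (row 167). So y is right and the true height is about 28 mm above the reported one. I'll continue to contact to calibrate z.

```bash
for k in 1; do python3 -m handwheel '[[[0,0,-1],[0,0,0]],[[0,0,-1],[0,0,0]]]';done; python3 -m handwheel '[[[0,0,-1],[0,0,0]],[[0,0,0],[0,0,0]]]'; python3 -m handwheel '[[[0,0,-1],[0,0,0]],[[0,0,0],[0,0,0]]]';python3 -m handwheel '[[[0,0,-1],[0,0,0]],[[0,0,0],[0,0,0]]]'
```

```text
time: 9.8
tool_pos: [551.1, -154.6, 73.4]
tcp_rot: [3.141, 0.0, 1.581]
contact_force: [-0.1, 0.8, 0.1]
grip_width: 0.3
time: 10.05
tool_pos: [551.1, -154.6, 72.3]
tcp_rot: [-3.142, -0.0, 1.581]
contact_force: [-0.4, -0.2, 0.4]
grip_width: 0.2
time: 10.3
tool_pos: [551.1, -154.6, 71.4]
tcp_rot: [3.142, -0.0, 1.581]
contact_force: [0.2, -0.5, -0.1]
grip_width: 0.6
time: 10.55
tool_pos: [551.1, -154.6, 70.4]
tcp_rot: [-3.142, -0.0, 1.581]
contact_force: [0.7, 0.3, 0.2]
grip_width: 0.3
```

```bash
python3 -m handwheel '[[[0,0,-1],[0,0,0]],[[0,0,0],[0,0,0]]]'; python3 -m handwheel '[[[0,0,-1],[0,0,0]],[[0,0,-1],[0,0,0]],[[0,0,0],[0,0,0]]]';python3 -m handwheel '[[[0,0,-1],[0,0,0]],[[0,0,-1],[0,0,0]],[[0,0,0],[0,0,0]]]'
```

```text
time: 10.8
tool_pos: [551.2, -154.6, 70.0]
tcp_rot: [3.141, 0.0, 1.581]
contact_force: [-1.9, 0.2, 4.5]
grip_width: 0.3
time: 11.18
tool_pos: [551.3, -154.6, 69.9]
tcp_rot: [3.14, 0.001, 1.581]
contact_force: [-6.8, 2.4, 19.4]
grip_width: 0.5
time: 11.55
tool_pos: [551.3, -154.7, 69.8]
tcp_rot: [3.139, 0.001, 1.581]
contact_force: [-10.6, 4.4, 32.8]
grip_width: 0.4
```

Contact is at reported z = 70.1, with the plate at 85, so tip height ≈ reported z + 15, a 37 mm offset. I'll raise the tip to about 92 and push, watching y at contact.

```bash
python3 -m handwheel '[[[0,0,6],[0,0,0]],[[0,0,5],[0,0,0]],[[0,3,0],[0,0,0]],[[0,0,0],[0,0,0]]]'; python3 -m handwheel '[[[0,3,0],[0,0,0]],[[0,2,0],[0,0,0]]]';python3 -m handwheel '[[[0,2,0],[0,0,0]],[[0,2,0],[0,0,0]]]';python3 -m handwheel '[[[0,2,0],[0,0,0]],[[0,2,0],[0,0,0]]]'
```

```text
time: 12.05
tool_pos: [550.9, -151.2, 75.9]
tcp_rot: [-3.141, -0.0, 1.581]
contact_force: [0.0, -0.6, 0.9]
grip_width: 0.3
time: 12.3
tool_pos: [550.9, -146.6, 76.0]
tcp_rot: [-3.141, 0.0, 1.581]
contact_force: [-0.2, -2.6, -1.9]
grip_width: 0.5
time: 12.55
tool_pos: [551.0, -142.5, 76.4]
tcp_rot: [-3.142, 0.0, 1.581]
contact_force: [-1.0, -1.6, -1.5]
grip_width: 0.6
time: 12.8
tool_pos: [551.1, -138.5, 76.5]
tcp_rot: [3.141, 0.0, 1.581]
contact_force: [-1.0, -1.7, -1.2]
grip_width: 0.2
```

```bash
python3 -m handwheel '[[[0,8,0],[0,0,0]],[[0,10,0],[0,0,0]],[[0,10,0],[0,0,0]],[[0,10,0],[0,0,0]],[[0,10,0],[0,0,0]],[[0,10,0],[0,0,0]],[[0,10,0],[0,0,0]],[[0,10,0],[0,0,0]],[[0,10,0],[0,0,0]],[[0,10,0],[0,0,0]]]'; python3 -m handwheel '[[[-1,10,0],[0,0,0]],[[0,10,0],[0,0,0]],[[0,10,0],[0,0,0]],[[0,10,0],[0,0,0]],[[0,10,0],[0,0,0]],[[0,10,0],[0,0,0]],[[0,10,0],[0,0,0]],[[0,10,0],[0,0,0]],[[0,6,0],[0,0,0]],[[0,4,0],[0,0,0]]]';python3 -m handwheel '[[[0,3,0],[0,0,0]],[[0,3,0],[0,0,0]],[[0,2,0],[0,0,0]]]'
```

```text
time: 14.05
tool_pos: [551.1, -40.0, 76.5]
tcp_rot: [3.141, 0.0, 1.581]
contact_force: [0.2, -2.5, -0.7]
grip_width: 0.5
time: 15.3
tool_pos: [550.1, 49.8, 76.4]
tcp_rot: [3.142, 0.0, 1.581]
contact_force: [-0.2, -3.4, 0.9]
grip_width: 0.4
time: 15.68
tool_pos: [550.2, 57.4, 76.5]
tcp_rot: [3.141, 0.0, 1.581]
contact_force: [0.0, -2.1, 0.3]
grip_width: 0.7
```

```bash
python3 -m handwheel '[[[0,2,0],[0,0,0]],[[0,1,0],[0,0,0]],[[0,1,0],[0,0,0]]]';python3 -m handwheel '[[[0,1,0],[0,0,0]],[[0,1,0],[0,0,0]],[[0,1,0],[0,0,0]]]';python3 -m handwheel '[[[0,1,0],[0,0,0]],[[0,0,0],[0,0,0]]]'
```

```text
time: 16.05
tool_pos: [549.9, 59.3, 76.5]
tcp_rot: [-3.141, 0.003, 1.581]
contact_force: [-2.2, -13.7, 2.0]
grip_width: 0.7
time: 16.42
tool_pos: [549.7, 59.4, 76.6]
tcp_rot: [-3.14, 0.008, 1.581]
contact_force: [-3.5, -27.3, 3.7]
grip_width: 0.3
time: 16.68
tool_pos: [549.7, 59.4, 76.6]
tcp_rot: [-3.14, 0.009, 1.581]
contact_force: [-3.4, -28.7, 2.9]
grip_width: 0.2
```

The cover reached the stop: force rose to 28 N at y = 59.4, where 61 was expected. I'll back off and clear the view.

```bash
python3 -m handwheel '[[[0,-12,0],[0,0,0]],[[0,-6,10],[0,0,0]],[[0,0,50],[0,0,0]],[[-30,30,40],[0,0,0]],[[-35,40,0],[0,0,0]],[[-35,40,0],[0,0,0]],[[-35,40,0],[0,0,0]],[[-35,40,0],[0,0,0]],[[0,30,0],[0,0,0]]]';python3 - <<'E'
from h import *
np.set_printoptions(precision=1,suppress=True)
q=np.load('q.npy')
c0,s0=np.cos(q[2]),np.sin(q[2]);R=np.array([[c0,-s0],[s0,c0]])
d={}
for c in('top','side'):
    d[c]=snap(c,c+'1.png')
    for t in['cover_mid','flange_mid','tagged_stem','tagged_tip','tagged_lever','plain_stem','plain_tip']:
        print(c,t,[(round(r['score'],2),w(d[c],r['xyz']).round(0).tolist(),(R.T@(w(d[c],r['xyz'])[:2]-q[:2])).round(0)) for r in spot_in(t,c)[:3]])
i=d['top']['img'][180:290,300:430][:,:,::-1]
cv2.imwrite('pics/k.png',cv2.convertScaleAbs(cv2.resize(i,None,fx=5,fy=5,interpolation=cv2.INTER_CUBIC),alpha=1.6))
for P in[(20,-40,66),(20,32,66)]:
    u,v=proj(d['top'],np.r_[R@np.array(P[:2])+q[:2],P[2]]);print((u-300)*5,(v-180)*5)
E
```

```text
time: 17.8
tool_pos: [377.5, 269.4, 177.4]
tcp_rot: [-3.141, -0.001, 1.583]
contact_force: [0.6, -0.5, 0.1]
grip_width: 0.5
top cover_mid [(0.84, [549.0, 132.0, 84.0], array([ -2., 212.]))]
top flange_mid [(0.66, [548.0, 130.0, 85.0], array([ -2., 210.]))]
top tagged_stem [(0.64, [571.0, -118.0, 67.0], array([ 19., -39.])), (0.44, [551.0, -50.0, 63.0], array([-1., 30.]))]
top tagged_tip [(0.78, [566.0, -119.0, 71.0], array([ 14., -39.]))]
top tagged_lever [(0.55, [565.0, -119.0, 65.0], array([ 13., -40.]))]
top plain_stem [(0.83, [570.0, -47.0, 42.0], array([19., 32.]))]
top plain_tip [(0.69, [550.0, -48.0, 60.0], array([-1., 31.])), (0.6, [566.0, -117.0, 67.0], array([ 14., -38.]))]
side cover_mid [(0.66, [551.0, 144.0, 86.0], array([  1., 223.]))]
side flange_mid [(0.87, [548.0, 144.0, 86.0], array([ -2., 223.]))]
side tagged_stem [(0.71, [577.0, -111.0, 38.0], array([ 25., -32.]))]
side tagged_tip [(0.44, [560.0, -112.0, 67.0], array([  8., -32.]))]
side tagged_lever [(0.45, [566.0, -113.0, 68.0], array([ 14., -34.]))]
side plain_stem [(0.55, [559.0, -47.0, 60.0], array([ 8., 33.]))]
side plain_tip []
396.95086355976997 216.64514581416483
222.70498699889202 220.31385693270607
```

View pics/k.png

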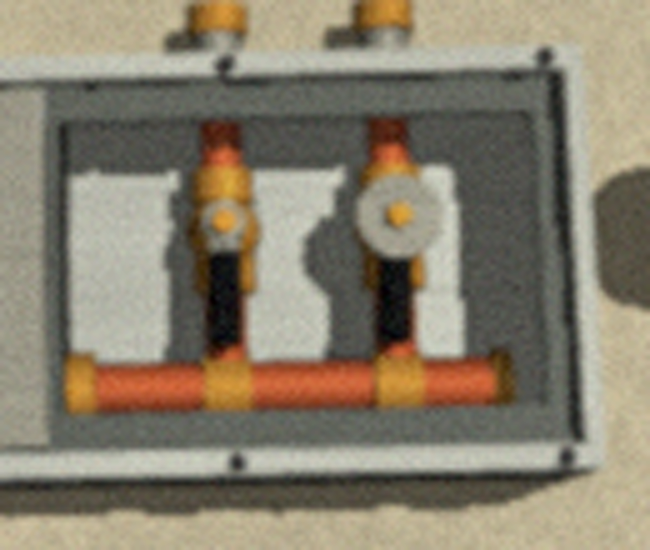

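The enlarged crop shows two valves. At (222, 220) there is only a small nut, so it is the plain one. At (399, 215) a large round disc lies under the nut, so that is the tagged one, at box y = -40, which the network confirms. Both levers are near 0. I'll go above the -y side of the tagged lever, then down to tip z ≈ 52.

```bash
python3 -m handwheel '[[[17,-47,0],[0,0,0]],[[17,-47,0],[0,0,0]],[[17,-47,0],[0,0,0]],[[17,-47,0],[0,0,0]],[[17,-47,0],[0,0,0]],[[17,-47,0],[0,0,0]],[[17,-47,0],[0,0,0]],[[17,-47,0],[0,0,0]],[[18,-46,0],[0,0,0]],[[0,0,0],[0,0,0]]]' && python3 -m handwheel '[[[0,0,-30],[0,0,0]],[[0,0,-30],[0,0,0]],[[0,0,-30],[0,0,0]],[[0,0,0],[0,0,0]]]'
```

```text
time: 19.85
tool_pos: [534.8, -157.7, 175.9]
tcp_rot: [3.141, 0.001, 1.577]
contact_force: [0.4, 0.2, -0.1]
grip_width: 0.5
time: 20.35
tool_pos: [532.3, -153.0, 84.6]
tcp_rot: [-3.137, -0.002, 1.581]
contact_force: [-0.4, 0.4, -0.4]
grip_width: 0.5
```

```bash
python3 -m handwheel '[[[0,0,-12],[0,0,0]],[[0,0,-12],[0,0,0]],[[0,0,-8],[0,0,0]]]' && python3 -m handwheel '[[[0,0,-6],[0,0,0]],[[0,0,-6],[0,0,0]],[[0,0,-5],[0,0,0]],[[0,0,0],[0,0,0]]]';python3 -m handwheel '[[[0,5,0],[0,0,0]],[[0,5,0],[0,0,0]],[[0,0,0],[0,0,0]]]'
```

```text
time: 20.72
tool_pos: [534.1, -154.5, 54.0]
tcp_rot: [3.141, 0.0, 1.581]
contact_force: [-0.2, -0.3, -0.3]
grip_width: 0.3
time: 21.22
tool_pos: [533.9, -154.5, 37.1]
tcp_rot: [-3.141, -0.0, 1.581]
contact_force: [0.4, -0.5, 0.3]
grip_width: 0.2
time: 21.6
tool_pos: [534.2, -144.1, 37.6]
tcp_rot: [3.141, 0.0, 1.582]
contact_force: [-0.1, -0.1, 0.1]
grip_width: 0.2
```

```bash
python3 -m handwheel '[[[-1,3,0],[0,0,0]],[[-1,3,0],[0,0,0]],[[0,0,0],[0,0,0]]]';python3 -m handwheel '[[[-1,3,0],[0,0,0]],[[-1,3,0],[0,0,0]]]';python3 -m handwheel '[[[-1,3,0],[0,0,0]],[[-1,3,0],[0,0,0]]]'
```

```text
time: 21.98
tool_pos: [532.0, -138.3, 37.5]
tcp_rot: [-3.142, -0.0, 1.581]
contact_force: [0.2, 0.2, 0.1]
grip_width: 0.4
time: 22.22
tool_pos: [530.9, -133.7, 37.7]
tcp_rot: [3.139, 0.002, 1.581]
contact_force: [2.4, -6.5, -2.7]
grip_width: 0.2
time: 22.48
tool_pos: [529.5, -128.1, 38.1]
tcp_rot: [3.138, 0.003, 1.58]
contact_force: [1.4, -5.7, 0.5]
grip_width: 0.3
```

```bash
python3 -m handwheel '[[[-1,4,0],[0,0,0]],[[-1,4,0],[0,0,0]],[[-1,4,0],[0,0,0]],[[0,3,0],[0,0,0]]]';python3 -m handwheel '[[[1,4,0],[0,0,0]],[[2,4,0],[0,0,0]],[[2,4,0],[0,0,0]],[[2,3,0],[0,0,0]]]'
```

```text
time: 22.98
tool_pos: [526.3, -112.9, 38.3]
tcp_rot: [3.139, 0.003, 1.581]
contact_force: [0.8, -5.6, 2.0]
grip_width: 0.4
time: 23.48
tool_pos: [532.8, -97.8, 38.2]
tcp_rot: [3.14, 0.002, 1.581]
contact_force: [-1.9, -5.8, 3.0]
grip_width: 0.6
```

```bash
python3 -m handwheel '[[[3,3,0],[0,0,0]],[[4,3,0],[0,0,0]],[[4,3,0],[0,0,0]],[[4,2,0],[0,0,0]],[[0,0,0],[0,0,0]]]'
```

```text
time: 24.1
tool_pos: [547.3, -86.2, 37.9]
tcp_rot: [3.141, 0.001, 1.581]
contact_force: [-1.2, -3.4, 4.8]
grip_width: 0.6
```

```bash
python3 -m handwheel '[[[2,0,0],[0,0,0]],[[2,0,0],[0,0,0]]]';python3 -m handwheel '[[[2,0,0],[0,0,0]],[[1,0,0],[0,0,0]]]';python3 -m handwheel '[[[2,0,0],[0,0,0]],[[1,0,0],[0,0,0]]]'
```

```text
time: 24.35
tool_pos: [550.2, -85.5, 37.6]
tcp_rot: [-3.14, -0.0, 1.581]
contact_force: [-4.8, -1.0, 6.4]
grip_width: 0.8
time: 24.6
tool_pos: [552.4, -85.0, 37.5]
tcp_rot: [-3.138, -0.001, 1.581]
contact_force: [-7.2, -0.7, 8.4]
grip_width: 0.2
time: 24.85
tool_pos: [552.7, -84.8, 37.2]
tcp_rot: [-3.132, -0.002, 1.581]
contact_force: [-16.7, -1.8, 14.4]
grip_width: 0.1
```

```bash
python3 -m handwheel '[[[2,0,0],[0,0,0]],[[0,0,0],[0,0,0]]]';python3 -m handwheel '[[[-8,0,0],[0,0,0]],[[-8,0,0],[0,0,0]],[[0,0,30],[0,0,0]],[[0,0,50],[0,0,0]],[[0,0,50],[0,0,0]],[[-25,50,0],[0,0,0]],[[-30,50,0],[0,0,0]],[[-30,50,0],[0,0,0]],[[-30,50,0],[0,0,0]],[[-30,50,0],[0,0,0]],[[0,50,0],[0,0,0]],[[0,30,0],[0,0,0]]]';python3 - <<'E'
from h import *
d=snap('top','top2.png')
i=d['img'][120:290,190:440][:,:,::-1]
cv2.imwrite('pics/l.png',cv2.convertScaleAbs(cv2.resize(i,None,fx=3.2,fy=3.2,interpolation=cv2.INTER_CUBIC),alpha=1.6))
E
```

```text
time: 25.1
tool_pos: [552.9, -84.8, 37.1]
tcp_rot: [-3.129, -0.002, 1.581]
contact_force: [-21.3, -2.5, 16.9]
grip_width: 0.2
time: 26.6
tool_pos: [397.2, 246.8, 167.4]
tcp_rot: [3.141, -0.001, 1.583]
contact_force: [0.1, 0.1, 1.0]
grip_width: 0.5
```

View pics/l.png

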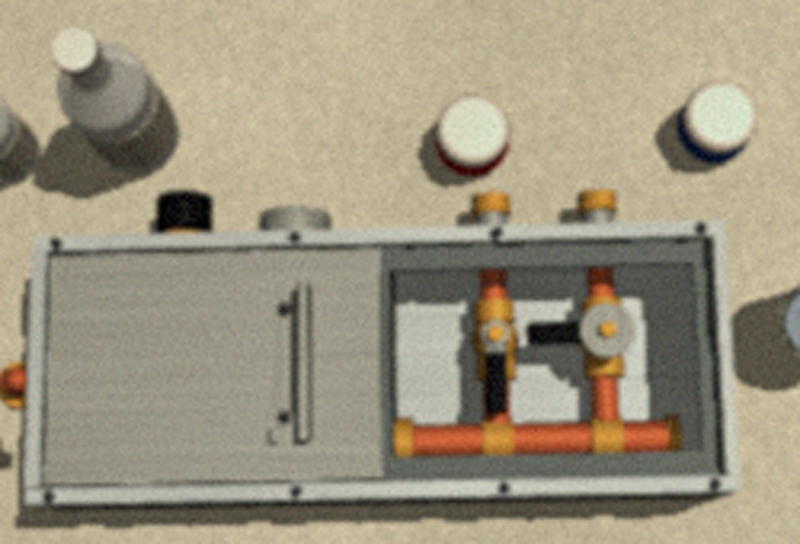

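The lever now points along +y at about (527–580, 333), the cover is at its stop, and the plain lever, pots and bottle look unmoved. I'll check the angle numerically.

```bash
python3 - <<'E'
from h import *
np.set_printoptions(precision=1,suppress=True)
q=np.load('q.npy');c0,s0=np.cos(q[2]),np.sin(q[2]);R=np.array([[c0,-s0],[s0,c0]])
d=snap('top');g=cv2.GaussianBlur(cv2.cvtColor(d['img'],cv2.COLOR_RGB2GRAY),(0,0),.7)
S=4;G=cv2.resize(g,None,fx=S,fy=S,interpolation=cv2.INTER_CUBIC)
print(g[222:226,358:366])
x0,x1=352*S,376*S
m=np.zeros_like(G);m[216*S:232*S,x0:x1]=(G[216*S:232*S,x0:x1]<28)
v,u=np.nonzero(m);up=[];lo=[]
for k in range(x0,x1,2):
    r=np.nonzero(m[:,k])[0]
    if len(r)>10: up.append((k,r[0]));lo.append((k,r[-1]))
B=lambda a,z:np.array([R.T@(ray(d,(x+.5)/S-.5,(y+.5)/S-.5,z)[:2]-q[:2]) for x,y in a])
for a in(up,lo):
    b=B(a,63.5);p=np.polyfit(b[:,1],b[:,0],1);print(len(b),'y',b[:,1].min(),b[:,1].max(),'slope deg',np.degrees(p[0]),'x at y=-10',np.polyval(p,-10))
for t in['tagged_tip','tagged_stem','tagged_lever','cover_mid']:print(t,[(round(r['score'],2),(R.T@(w(d,r['xyz'])[:2]-q[:2])).round(0)) for r in spot_in(t,'top')[:2]])
E
```

```text
[[15 17 16 14 14 14 15 14]
 [10 10  9  9 11 11 10 10]
 [11 11 10  9 13 12 10 11]
 [10 11 12 12 14 13 10 10]]
29 y -20.27190350502245 8.836379172560827 slope deg -4.29618798370815 x at y=-10 25.897211623644825
29 y -19.78845185541047 9.09912755796437 slope deg 0.5349819901111531 x at y=-10 13.829330346903093
tagged_tip [(0.65, array([ 22., -33.]))]
tagged_stem [(0.94, array([ 20., -34.])), (0.59, array([ 2., 30.]))]
tagged_lever [(0.6, array([ 23., -35.]))]
cover_mid [(0.73, array([-0., 27.])), (0.59, array([ -2., 213.]))]
```

The measured lever centreline is within about 2° of crosswise, and a firm stop was felt (7 → 21 N in under 1 mm). I'm handing in.

```bash
python3 -c "
from h import *
a=cv2.imread('pics/top0.png').astype(int);b=cv2.imread('pics/top2.png').astype(int)
D=abs(a-b).mean(2);print([round(D[r:s,c:e].mean(),1) for r,s,c,e in[(120,180,205,250),(145,182,320,355),(140,178,395,430),(190,240,432,475)]])
print(bot.close_job())"
```

```text
[np.float64(5.8), np.float64(6.7), np.float64(6.7), np.float64(6.1)]
the job is handed in; nothing more can be done
None
```

I pushed the cover to its end stop and shut the tagged valve, then handed the job in at about 27 s. No verdict came back.

- **Height error:** the arm's reported height was about 37 mm too low. The first push therefore passed over the flange without touching it. I found the error by probing down onto the plate, which peaked at 33 N, and corrected for it.
- **Cover:** it stopped firmly, with the force rising to about 28 N at y = 59 mm. The network puts its centre at 212–213 mm along the track, where 213 is the stop.
- **Tagged valve:** this is the one at the box's y = -40 mm, with the disc. I pushed its lever clockwise until the force rose from 7 to 21 N in under 1 mm.
- **Lever angle, less certain:** the centreline lies within about 2° of crosswise. The two grip edges disagreed, at -4.3° and +0.5°, probably because of side-face visibility and shadow. After the push the network's tip position was wrong, landing on the disc, so I did not use it.
- **Everything else:** the plain lever looked unmoved in the last picture. Around the pots, glass and bottle, the start and end pictures differed only by a low, even amount. The arm ended clear of everything, with no force reading.

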